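# Pack the reballing caddy and leave the look-alikes

### The job

Pack the black caddy for the chip reballing job: set the black-capped jar of solder balls, the blue spool of wick, the tin of brass wool and the finned heat sink each into the insert whose pocket is shaped for it (dark grey, blue, yellow and light grey, in that order), upright and down on the pocket floor. Set them down gently, do not drop them. Leave the white-capped jar and the black spool of solder wire standing where they are.

Things in the scene. Friction and masses are not known exactly. Their poses are not given: they have to be found in the camera images.
- nest_jar: Dark grey insert block, 75 x 75 x 14 mm, fixed in the black caddy. Origin: centre of its underside, 4 mm above the bench; x, y along its sides, z up. In its top is a round pocket 41 mm across, 6 mm deep (floor at z = 8 mm), for the black-capped jar. Caddy: 160 mm square, rim 14 mm high, 11 mm lugs on two sides, the four blocks in a 2 x 2 grid at 76 mm pitch, in any order.
- nest_wick: Blue insert block, 75 x 75 x 14 mm, fixed in the black caddy. Origin: centre of its underside, 4 mm above the bench; x, y along its sides, z up. In its top is a round pocket 50 mm across, 4 mm deep (floor at z = 10 mm), for the blue wick spool. All pockets have 2.5 mm bevelled mouths.
- nest_tin: Ochre yellow insert block, 75 x 75 x 14 mm, fixed in the black caddy. Origin: centre of its underside, 4 mm above the bench; x, y along its sides, z up. In its top is a round pocket 65 mm across, 6 mm deep (floor at z = 8 mm), for the tin of brass wool.
- nest_heatsink: Light grey insert block, 75 x 75 x 14 mm, fixed in the black caddy. Origin: centre of its underside, 4 mm above the bench; x, y along its sides, z up. In its top is a square pocket 52 x 52 mm, 6 mm deep (floor at z = 8 mm), its sides along x and y, for the heat sink (either way round).
- jar_black: Small jar of solder balls with a BLACK cap, upright on the bench, round, 29 mm across, 38 mm tall, about 30 g. Belongs to the kit. Origin: centre of its underside, z up.
- wick: Spool of copper desoldering wick with BLUE flanges, lying flat on the bench, round, 38 mm across, 12 mm thick, about 20 g. Belongs to the kit. Origin: centre of its underside, z up.
- tin: Open round whitish tin filled with brass wool (tip cleaner), 55 mm across, 22 mm tall, about 70 g; it can be gripped across its outside. Belongs to the kit. Origin: centre of its underside, z up.
- heatsink: Silver-white finned heat sink, 40 x 40 mm, 18 mm tall, fins upward, about 45 g. The fins run along its x: grip it along its y, over the two outer fins (40 mm), or along its x. Belongs to the kit. Origin: centre of its underside, z up.
- jar_white: Look-alike: the same small jar with a WHITE cap (another alloy), 29 mm across, 38 mm tall. Does not belong to the kit and stays where it is. Origin: centre of its underside.
- solder_spool: Look-alike: spool of solder wire with BLACK flanges, 54 mm across, 34 mm tall, about 240 g. Does not belong to the kit and stays where it is. Origin: centre of its underside.

How it is judged:
By the outcome, as a careful person would: the job done as asked, in the order asked, and still so for the second after the job is handed in, with the robot touching nothing.
It also fails if it takes over 88 s, if anything falls off the work surface, if the arm or the gripper's body presses on something with over 40 N, if the wrist force passes 120 N, or if a joint passes its speed limit or range.

### The arm

A 7-joint arm with a two-finger parallel gripper is mounted at the origin on a cart in front of the work surface, level with it; the furniture and walls round the work are solid. World frame = base frame: x ahead of the robot, y to its left, z up, the work surface at z = 0. Lengths are in m, angles in degrees, forces in N, time in s.
With the tool pointing down it reaches from about 0.35 to 0.9 m from the base axis. Payload 7.2 kg.
Tool frame: the origin (TCP) lies on the centre line of the jaws, within the pads' length; the fingertips stand 11 mm ahead of it and the grasp point (between the pads) lies 8 mm behind it; z points along the fingers, y is the line along which they close (so a half turn about z gives the same grasp; the last joint's range is limited). The gripper opens to 85 mm and grips with 20 to 120 N. Pads are 22 mm wide; open, the fingers measure 114 mm over their backs; the gripper's body (76 mm by 85 mm) begins 54 mm behind the grasp point. The pads swing forward as they close: fully open they stand 13 mm farther back than shut.
Start: joints at [66.165, 23.554, -0.728, 91.456, 0.321, 64.991, -4.71], TCP at [0.213, -0.588, 0.242] pointing down, gripper open.
Joint ranges: [-169.25, 169.25], [-16.82, 113.86], [-84.01, 82.57], [7.8, 145.47], [-59.2, 239.2], [7.22, 106.19], [-163.78, 163.78]. Speed limits (degrees/s): [136.94, 136.94, 172.46, 172.46, 180, 180, 180].

### API

Orientations are given as a 3x3 rotation matrix whose columns are the frame's x, y, z axes.
In Python, from station import status, snapshot, get_calibration, order, search_frame gives the robot as it stands.
- The arm moves only by the shell command python3 -m creep 'ROWS'. ROWS is JSON, a list of rows, each a list of 7 numbers: the opening, from 0 (shut) to 1 (fully open), then the shift along the tool's x, y, z in mm, then the turn, a rotation vector about the tool's x, y, z in rad. In form: [[fingers, tx, ty, tz, wx, wy, wz], ...]. A call has 1 to 8 rows; each row shifts and turns the commanded pose from where the row before left it, along the tool's axes as they then stand; what a row does not reach is not made up. A row lasts 1/12 s, in which the tool goes at most 41.7 mm and 7.16 degrees, less where a joint would pass 70% of its speed; a pose out of reach is approached as far as the arm can. A call is refused whole if a number of a shift passes 41.7 or a number of a turn 0.125, either way. A call with a gripper value outside its range is refused whole. The fingers move at their own pace and stop on an object; the grip force is fixed at half the most. Time passes only in rows, so rows that do not move let the fingers close. It gives the time, the measured TCP pose, the force, the opening and the grip force at its end, in the units of the state.
- status.read_state(): the state, without advancing time (a new reading comes with each control period).
- snapshot(name): name is "scene" or "side" or "wrist"; returns the picture (384x512x3 uint8, blue, green, red); there is no depth.
- get_calibration(name): a dict with "fovy" (degrees; the focal length in pixels is half the picture's height over the tangent of half this angle, whatever the lens; pixels are square), "cx", "cy" (the principal point, pixels), "R" (3x3) and "t" (3): a world point X has camera coordinates R X + t; the wrist camera has in their place "T_tool_cam" (4x4, takes a point from camera to tool coordinates, whose origin is the TCP and whose axes are the flange's). Camera axes: x right, y down, z forward; pixel columns grow to the right and rows downward; lengths in m; the calibration is good to about 2 mm. A picture is of the moment at which its call begins: read the wrist's pose just before it. get_calibration takes no time and is no camera call.
- order.job_done(): hands the job in; it is judged then, once.
Trained networks look in the newest picture that a camera, given by its name, has taken for a name from the list of things; names that differ only in an ending like _2 or _b are one class to them, and where a whole thing is asked for, a point or a joint stands for the part that bears it (a point fixed in the world has none). Each returns a list of dicts, best first, with "confidence" (0 to 1); they miss things now and then, are a little off and sometimes report something else, mostly with a low value. They report only what shows in the picture. A call takes as long as a camera call.
- search_frame(camera, target): "bbox" ([centre column, centre row, width, height] in pixels, round what is visible of it).
The state is a dict: "time_s": time; "qpos": joint angles; "joint_velocities": joint speeds; "effort": joint torques, N m; "position": TCP position; "ee_rot": TCP orientation; "contact_force": force on the tool from outside, world axes, zero at the start; "wrist_torque": the same for the moment, N m; "finger_gap": finger opening in m; "gripper_force": force on a finger pad.
Only numpy, scipy, OpenCV 4.12 (cv2) and the standard library are available. Lean on these libraries where they do the work, as an engineer would, in place of code of your own. Each camera call takes 0.05 s, during which the arm holds its last target. There are 200 camera calls.

## Working session

There is one attempt and no reset: what is moved stays moved. The work goes in short steps, Python scripts to look and compute and a shell command to move; the robot and the scene stay as the last step left them, time stands still between calls to the robot, and variables do not carry over. Pictures are saved under pics/ and viewed, at most 14 in all, crops included, and the job is handed in when it is done.

```bash
mkdir -p pics; ls
cat > h.py <<'E'
import numpy as np, cv2
from station import status, snapshot, get_calibration, order, search_frame
N=['nest_jar','nest_wick','nest_tin','nest_heatsink','jar_black','wick','tin','heatsink','jar_white','solder_spool']
def cam(name):
    c=get_calibration(name); f=192/np.tan(np.radians(c['fovy']/2))
    K=np.array([[f,0,c['cx']],[0,f,c['cy']],[0,0,1]])
    if 'R' in c: R,t=np.array(c['R']),np.array(c['t'])
    else:
        s=status.read_state(); T=np.eye(4);T[:3,:3]=s['ee_rot'];T[:3,3]=s['position']
        M=np.linalg.inv(T@np.array(c['T_tool_cam'])); R,t=M[:3,:3],M[:3,3]
    return K,R,t
def ray(C,u,v,z):
    K,R,t=C; o=-R.T@t; d=R.T@np.linalg.inv(K)@[u,v,1]; return o+d*(z-o[2])/d[2]
def proj(C,X):
    K,R,t=C; p=K@(R@np.array(X)+t); return p[:2]/p[2]
E
python3 - <<'E'
from h import *
print(status.read_state())
for n in ['scene','side','wrist']:
    c=get_calibration(n); print({k:v for k,v in c.items()})
    C=cam(n); im=snapshot(n); cv2.imwrite(f'pics/{n}0.png',im)
    if n=='wrist': continue
    for k in N:
        r=search_frame(n,k)
        for d in r[:2]:
            b=d['bbox']; print(n,k,round(d['confidence'],2),np.round(b),np.round(ray(C,b[0],b[1],.012),3))
E
```

```text
pics
{'time_s': 0.0, 'qpos': array([66.16541421, 23.60115103, -0.73025318, 91.50397763,  0.32025602,
       64.99093698, -4.70994229]), 'joint_velocities': array([-0.02165018, -0.02112762, -0.1168634 , -0.01930908,  0.08888146,
        0.0406432 ,  0.00916543]), 'effort': array([-5.76504626e-04, -6.00631070e+01,  6.82206955e-01, -2.99411470e+01,
        1.39048431e-02,  1.07653165e-02, -2.93551329e-05]), 'position': array([ 0.21283273, -0.58713166,  0.24144106]), 'ee_rot': array([[ 9.40111582e-01,  3.40866243e-01, -6.46663943e-04],
       [ 3.40866843e-01, -9.40110376e-01,  1.50851666e-03],
       [-9.37330785e-05, -1.63860028e-03, -9.99998653e-01]]), 'contact_force': array([ 1.24311017, -0.01206927,  0.0627025 ]), 'wrist_torque': array([-0.01631341,  0.01002729,  0.01872032]), 'gripper_force': 0.0, 'finger_gap': 0.08511369164287139}
{'fovy': 52.16505343527962, 'cx': 253.62722805797753, 'cy': 188.7963841439184, 'R': array([[ 0.62765702, -0.77838145,  0.01299963],
       [-0.59586057, -0.49109149, -0.63543633],
       [ 0.50099586,  0.39109011, -0.77204383]]), 't': array([-0.36950551,
[... 1574 characters left out ...]
0.235  0.012]
side heatsink 0.41 [296. 136.  21.  25.] [0.536 0.18  0.012]
side jar_white 0.66 [296. 176.  11.  10.] [0.597 0.053 0.012]
side jar_white 0.63 [264. 162.  14.  15.] [0.504 0.055 0.012]
side solder_spool 0.54 [294. 138.  20.  24.] [0.536 0.172 0.012]
{'fovy': 63.563241060224954, 'cx': 255.59975689866067, 'cy': 189.87301557833263, 'T_tool_cam': array([[ 2.61504758e-04, -9.58823301e-01, -2.84003185e-01,
         7.11800715e-02],
       [ 9.99999798e-01,  8.63027691e-05,  6.29414064e-04,
         1.20371693e-03],
       [-5.78986609e-04, -2.84003293e-01,  9.58823130e-01,
        -1.31362731e-01],
       [ 0.00000000e+00,  0.00000000e+00,  0.00000000e+00,
         1.00000000e+00]])}
```

View pics/scene0.png

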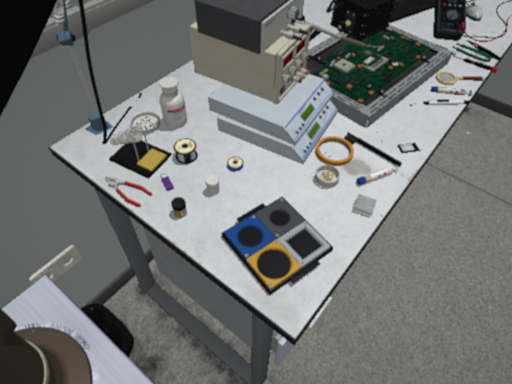

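View pics/side0.png

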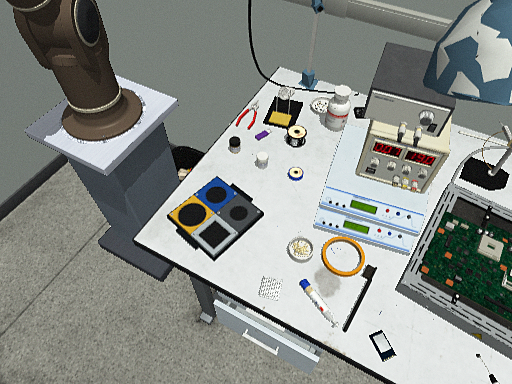

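The scene view shows the caddy around (277,243) with blue, yellow, dark grey and light grey inserts. The black jar is at (178,208), the wick at (235,163), the tin at (327,176) and the heat sink at (365,205). The side view agrees, with the caddy at (215,215), the tin at (300,249) and the heat sink at (271,288). I'll move over the caddy for a close wrist view.

```bash
python3 -m creep '[[1,28,-28,0,0,0,0],[1,28,-28,0,0,0,0],[1,28,-28,0,0,0,0],[1,28,-28,0,0,0,0],[1,28,-28,0,0,0,0],[1,28,-28,0,0,0,0],[1,28,-28,0,0,0,0],[1,28,-28,0,0,0,0]]'; python3 -m creep '[[0.7,28,-28,0,0,0,0],[0.7,28,-28,0,0,0,0],[0.7,28,-28,0,0,0,0],[0.7,28,-28,0,0,0,0],[0.7,0,0,0,0,0,0],[0.7,0,0,0,0,0,0]]'
cat >> h.py <<'E'
def look(tag,names=N,cams=('wrist',)):
    for n in cams:
        C=cam(n); im=snapshot(n); cv2.imwrite(f'pics/{tag}_{n}.png',im)
        for k in names:
            for d in search_frame(n,k)[:1]:
                b=d['bbox']; z={'jar_black':.02,'jar_white':.02,'wick':.008,'tin':.016,'heatsink':.013,'solder_spool':.02}.get(k,.018)
                print(n,k,round(d['confidence'],2),np.round(b),np.round(ray(C,b[0],b[1],z),4))
def to(x,y,z):
    s=status.read_state(); d=np.array(s['ee_rot']).T@(np.array([x,y,z])-s['position'])
    print('shift mm',np.round(d*1e3,1),'yaw',np.round(np.degrees(np.arctan2(s['ee_rot'][1][0],s['ee_rot'][0][0])),1),'t',round(s['time_s'],1))
E
python3 - <<'E'
from h import *
s=status.read_state(); print(s['position'],s['finger_gap'],s['time_s'])
look('a')
E
```

```text
time_s: 1.82
position: [0.3477, -0.2989, 0.2426]
ee_rot: [[0.94, 0.341, 0.001], [0.341, -0.94, -0.001], [0.0, 0.001, -1.0]]
contact_force: [0.9, 0.1, -1.0]
finger_gap: 0.0853
gripper_force: 0.0
time_s: 2.32
position: [0.4153, -0.1551, 0.2426]
ee_rot: [[0.938, 0.346, 0.001], [0.346, -0.938, 0.0], [0.001, 0.0, -1.0]]
contact_force: [1.2, -0.3, -0.6]
finger_gap: 0.0594
gripper_force: 0.0
[ 0.41525112 -0.15513571  0.24255151] 0.05941799291948364 2.3167
wrist nest_jar 0.62 [256.  51.  96. 102.] [ 0.5277 -0.1153  0.018 ]
wrist nest_wick 0.72 [217. 109.  95.  95.] [ 0.457  -0.0951  0.018 ]
wrist nest_tin 0.79 [274. 149.  88.  90.] [ 0.4372 -0.1718  0.018 ]
wrist nest_heatsink 0.9 [311.  92.  94.  98.] [ 0.5099 -0.186   0.018 ]
wrist jar_black 0.58 [67. 96. 45. 30.] [0.4134 0.0618 0.02  ]
wrist jar_white 0.95 [98. 19. 48. 37.] [0.4995 0.0469 0.02  ]
```

View pics/a_wrist.png

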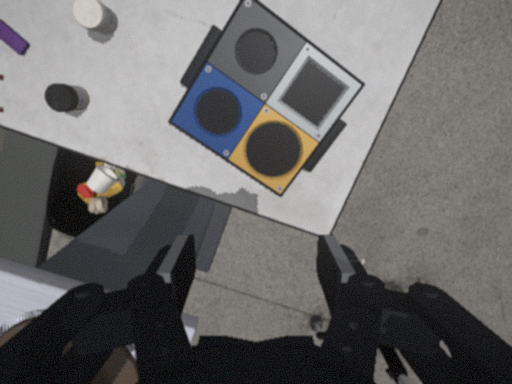

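The wrist view shows the dark grey pocket at (256,51), blue at (218,111), yellow at (274,149) and light grey at (313,92). The black jar is at (64,97) and the white one at (90,13).

```bash
cat >> h.py <<'E'
def fitgrid(P): # P order jar,wick,tin,heatsink ; rigid fit of 76 mm grid
    g=np.array([[1,1],[-1,1],[-1,-1],[1,-1]])*.038; c=P.mean(0); U,_,Vt=np.linalg.svd(g.T@(P-c)); R=(U@Vt).T
    return c+g@R.T, np.degrees(np.arctan2(R[1,0],R[0,0]))
E
python3 - <<'E'
from h import *
C=cam('wrist')
P=np.array([ray(C,*p,.018)[:2] for p in [(256,51),(218,110.5),(273.5,149),(312.5,92)]])
Q=np.array([ray(C,*p,.018)[:2] for p in [(256,51),(217,109),(274,149),(311,92)]])
for X in (P,Q): F,a=fitgrid(X); print(np.round(F,4),a,np.round((X-F)*1e3,1).tolist())
print(ray(C,62,97,.038),ray(C,90,13,.038))
to(.413,.062,.14)
E
```

```text
[[ 0.5277 -0.1182]
 [ 0.4541 -0.0995]
 [ 0.4354 -0.1732]
 [ 0.509  -0.1919]] -14.263409691900543 [[-1.1, -0.6], [0.9, -0.3], [0.4, 0.0], [-0.2, 0.9]]
[[ 0.5281 -0.1178]
 [ 0.4545 -0.0987]
 [ 0.4354 -0.1723]
 [ 0.509  -0.1914]] -14.510611499826839 [[-1.4, -1.0], [1.6, 0.5], [0.5, -1.4], [-0.7, 1.9]]
[0.41430872 0.05455729 0.038     ] [0.5012901  0.04262553 0.038     ]
shift mm [  73.5 -206.8  102.3] yaw 19.9 t 2.9
```

```bash
python3 -m creep '[[0.7,12,-34,16,0,0,0],[0.7,12,-34,16,0,0,0],[0.7,12,-34,16,0,0,0],[0.7,12,-34,16,0,0,0],[0.7,12,-34,16,0,0,0],[0.7,12,-34,16,0,0,0],[0.7,0,0,0,0,0,0],[0.7,0,0,0,0,0,0]]'
python3 - <<'E'
from h import *
look('b',['jar_black'])
E
```

```text
time_s: 3.53
position: [0.4119, 0.061, 0.1456]
ee_rot: [[0.938, 0.345, -0.002], [0.345, -0.938, 0.001], [-0.002, -0.001, -1.0]]
contact_force: [-0.7, -0.5, 0.6]
finger_gap: 0.0597
gripper_force: 0.0
wrist jar_black 0.77 [252. 182.  35.  39.] [0.4127 0.0637 0.02  ]
```

View pics/b_wrist.png

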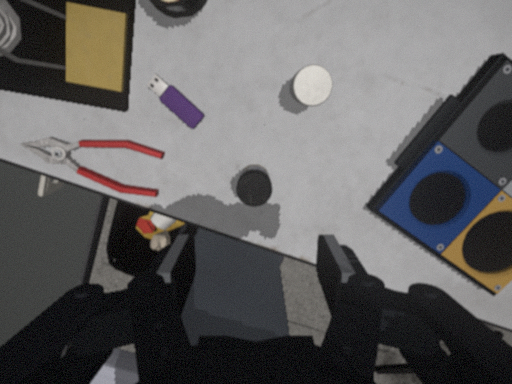

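The black cap is centred at about (255,188) and the bench is clear around it.

Run:
```python
from h import *
C=cam('wrist'); p=ray(C,255,188,.038); print(p, ray(C,312,86,.038)); to(p[0],p[1],.021)
```

```text
[0.41458988 0.05821765 0.038     ] [0.50213635 0.04541223 0.038     ]
shift mm [  1.8   0.9 125.4] yaw 19.9 t 3.6
```

```bash
python3 -m creep '[[0.7,2,0,30,0,0,0],[0.7,0,0,35,0,0,0],[0.7,0,0,30,0,0,0],[0.7,0,0,20,0,0,0],[0.7,0,0,10,0,0,0],[0,0,0,0,0,0,0],[0,0,0,0,0,0,0],[0,0,0,0,0,0,0]]'; python3 -m creep '[[0,0,0,0,0,0,0],[0,0,0,0,0,0,0]]'
```

```text
time_s: 4.3
position: [0.4155, 0.0594, 0.0226]
ee_rot: [[0.94, 0.34, 0.002], [0.34, -0.94, -0.0], [0.002, 0.001, -1.0]]
contact_force: [-0.7, -0.9, 0.2]
finger_gap: 0.0275
gripper_force: 59.0
time_s: 4.47
position: [0.4156, 0.0597, 0.0226]
ee_rot: [[0.94, 0.34, 0.003], [0.34, -0.94, 0.0], [0.003, 0.001, -1.0]]
contact_force: [-0.7, -0.5, 7.3]
finger_gap: 0.0275
gripper_force: 59.3
```

```bash
python3 -m creep '[[0,0,0,-10,0,0,0],[0,0,0,-25,0,0,0],[0,0,0,-30,0,0,0],[0,0,0,0,0,0,0]]';python3 - <<'E'
from h import *
to(.5280,-.118,.0876)
E
```

```text
time_s: 4.8
position: [0.4168, 0.0606, 0.0911]
ee_rot: [[0.94, 0.341, 0.007], [0.341, -0.94, 0.001], [0.007, 0.002, -1.0]]
contact_force: [0.7, -0.1, -0.6]
finger_gap: 0.0272
gripper_force: 59.1
shift mm [ 43.5 205.8   4.1] yaw 19.9 t 4.8
```

```bash
python3 -m creep '[[0,7,34,0,0,0,0],[0,7,34,0,0,0,0],[0,7,34,0,0,0,0],[0,7,34,0,0,0,0],[0,7,34,0,0,0,0],[0,7,34,0,0,0,0],[0,0,0,0,0,0,0],[0,0,0,0,0,0,0]]';python3 - <<'E'
from h import *
to(.5280,-.118,.0876)
C=cam('wrist'); print(proj(C,[.528,-.118,.018]),proj(C,[.454,-.099,.018]))
look('c',['nest_jar','nest_wick','nest_tin','nest_heatsink','jar_black'])
E
```

```text
time_s: 5.47
position: [0.5239, -0.1197, 0.0867]
ee_rot: [[0.941, 0.337, 0.001], [0.337, -0.941, -0.0], [0.001, 0.0, -1.0]]
contact_force: [-1.3, 0.8, -0.7]
finger_gap: 0.0272
gripper_force: 59.2
shift mm [ 4.4 -0.2 -0.9] yaw 19.7 t 5.5
[253.28212203 200.5085635 ] [195.39278832 281.87818879]
wrist nest_jar 0.59 [252. 181. 149. 116.] [ 0.5407 -0.1122  0.018 ]
wrist nest_wick 0.9 [185. 270.  99. 112.] [ 0.4605 -0.089   0.018 ]
wrist nest_tin 0.95 [258. 318.  82.  47.] [ 0.4401 -0.1528  0.018 ]
wrist nest_heatsink 0.87 [351. 235. 107. 100.] [ 0.5273 -0.1913  0.018 ]
wrist jar_black 0.75 [256. 260.  62.  93.] [ 0.4872 -0.1347  0.02  ]
```

View pics/c_wrist.png

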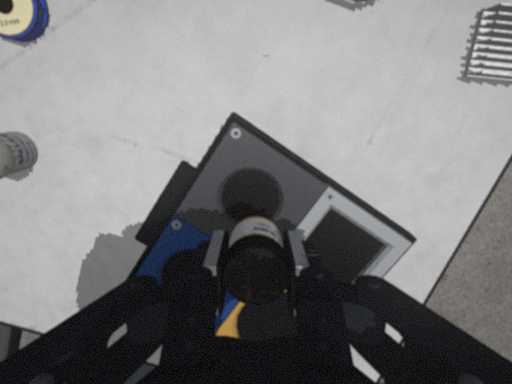

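The pocket is at about (252,197), about 3 px from prediction. The jar is held upright with its cap at (256,265).

Run:
```python
from h import *
C=cam('wrist'); print(ray(C,252,197,.018),ray(C,349,239,.018)); s=status.read_state()
im=cv2.imread('pics/c_wrist.png');
for p in [(253,256),(256,262),(256,268)]: print(p,np.round(np.array(s['ee_rot']).T@(ray(C,*p,.102)-s['position']),4))
print(proj(C,s['position']+np.array(s['ee_rot'])@[0,0,-.0154]))
cv2.imwrite('pics/c2.png',cv2.resize(im[160:320,180:340],None,fx=3.5,fy=3.5,interpolation=3))
```

```text
[ 0.52924774 -0.11307156  0.018     ] [ 0.52342841 -0.18801647  0.018     ]
(253, 256) [ 0.0081  0.0002 -0.0154]
(256, 262) [ 0.0053  0.0015 -0.0154]
(256, 268) [ 0.0025  0.0015 -0.0154]
[252.56474201 273.15256253]
```

View pics/c2.png

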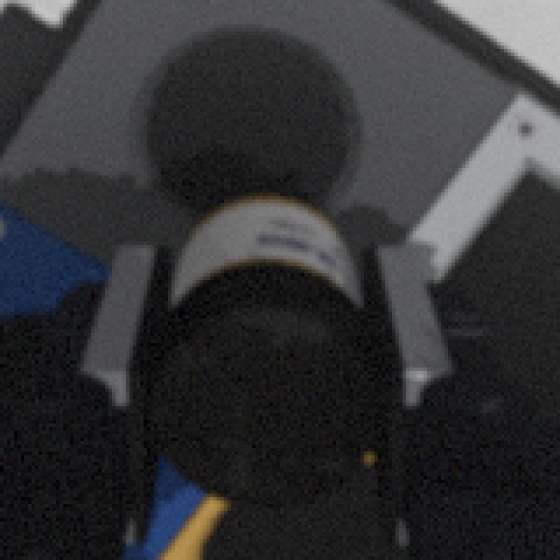

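```bash
python3 -m creep '[[0,4.5,-4,0,0,0,0],[0,0,0,15,0,0,0],[0,0,0,15,0,0,0],[0,0,0,0,0,0,0],[0,0,0,0,0,0,0]]';python3 - <<'E'
from h import *
C=cam('wrist');s=status.read_state()
im=snapshot('wrist');cv2.imwrite('pics/d2.png',cv2.resize(im[140:340,140:380],None,fx=3,fy=3,interpolation=3))
print(s['position'])
E
```

```text
time_s: 6.18
position: [0.5258, -0.1114, 0.0559]
ee_rot: [[0.94, 0.342, -0.002], [0.342, -0.94, 0.001], [-0.001, -0.001, -1.0]]
contact_force: [-0.5, -0.4, -0.0]
finger_gap: 0.0272
gripper_force: 59.2
[ 0.52581554 -0.11144689  0.05592628]
```

View pics/d2.png

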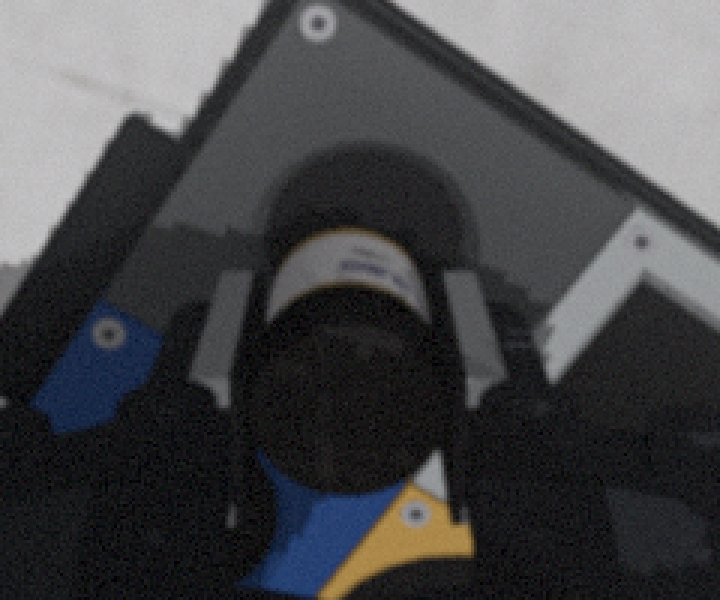

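The pocket's centre is at crop column 367 and the jar's at 347. The jar has to go about 4 mm right, along tool +y.

Run:
```python
from h import *
C=cam('wrist');s=status.read_state();R=np.array(s['ee_rot'])
for z,v in((.012,221),(.018,220)): print(np.round(R.T@(ray(C,262.3,v,z)-s['position'])*1e3,1),ray(C,262.3,v,z))
p=ray(C,255.7,140+385/3,.0713);print(np.round(R.T@(p-s['position'])*1e3,1))
# screws: symmetric about pocket?
print(ray(C,140+317/3,140+22/3,.018),ray(C,140+642/3,140+242/3,.018),ray(C,140+109/3,140+333/3,.018),ray(C,140+416/3,140+514/3,.018))
```

```text
[-0.7  5.4 44.6] [ 0.5275468  -0.11703057  0.012     ]
[ 2.3  5.3 38.6] [ 0.53039837 -0.11583863  0.018     ]
[  1.9   1.3 -14.7]
[ 0.56748616 -0.09233642  0.018     ] [ 0.54847512 -0.16677243  0.018     ] [ 0.49359046 -0.07379947  0.018     ] [ 0.47450401 -0.14786149  0.018     ]
```

```bash
python3 -m creep '[[0,-0.5,4,0,0,0,0],[0,0,0,5,0,0,0],[0,0,0,8,0,0,0],[0,0,0,4,0,0,0],[0,0,0,2,0,0,0],[0,0,0,1,0,0,0],[0,0,0,0,0,0,0]]'
```

```text
time_s: 6.82
position: [0.527, -0.1161, 0.0359]
ee_rot: [[0.94, 0.341, -0.001], [0.341, -0.94, 0.0], [-0.001, -0.0, -1.0]]
contact_force: [-0.2, 0.4, -0.6]
finger_gap: 0.0272
gripper_force: 59.2
```

```bash
python3 -m creep '[[0,0,0,1,0,0,0],[0,0,0,0.5,0,0,0],[0,0,0,0,0,0,0]]'
```

```text
time_s: 7.07
position: [0.5272, -0.1163, 0.0348]
ee_rot: [[0.94, 0.341, 0.0], [0.341, -0.94, -0.0], [0.0, 0.0, -1.0]]
contact_force: [-0.0, 0.2, -0.2]
finger_gap: 0.0272
gripper_force: 59.2
```

```bash
python3 -m creep '[[0,0,0,0.7,0,0,0],[0,0,0,0,0,0,0]]';  python3 -m creep '[[0,0,0,0.7,0,0,0],[0,0,0,0,0,0,0]]'
```

```text
time_s: 7.23
position: [0.5273, -0.1163, 0.0346]
ee_rot: [[0.94, 0.341, 0.0], [0.341, -0.94, -0.0], [0.0, 0.0, -1.0]]
contact_force: [-2.0, -0.2, 4.6]
finger_gap: 0.0275
gripper_force: 59.6
time_s: 7.4
position: [0.5273, -0.1163, 0.0346]
ee_rot: [[0.94, 0.341, 0.0], [0.341, -0.94, -0.001], [0.0, 0.001, -1.0]]
contact_force: [-3.6, -0.1, 12.3]
finger_gap: 0.0271
gripper_force: 60.4
```

```bash
python3 -m creep '[[0.25,0,0,-0.7,0,0,0],[0.36,0,0,0,0,0,0],[0.45,0,0,0,0,0,0],[0.5,0,0,0,0,0,0],[0.5,0,0,-12,0,0,0],[0.5,0,0,-30,0,0,0],[0.5,0,0,-35,0,0,0],[0.5,0,0,0,0,0,0]]';  python3 - <<'E'
from h import *
to(.592,.06,.13)
im=snapshot('wrist');cv2.imwrite('pics/e.png',im);s=status.read_state();np.save('eT.npy',np.r_[s['position'],s['ee_rot'].ravel()])
C=cam('wrist')
for k in ['jar_black','wick','tin','heatsink']:
  for d in search_frame('wrist',k)[:1]: b=d['bbox'];print(k,d['confidence'],np.round(b),ray(C,b[0],b[1],.012))
E
```

```text
time_s: 8.07
position: [0.5307, -0.1163, 0.1174]
ee_rot: [[0.94, 0.341, 0.008], [0.341, -0.94, -0.002], [0.007, 0.004, -1.0]]
contact_force: [1.4, -0.5, -0.2]
finger_gap: 0.0425
gripper_force: 0.0
shift mm [ 117.9 -144.8  -12.3] yaw 19.9 t 8.1
jar_black 0.73 [254. 207.  41.  54.] [ 0.51878289 -0.12070699  0.012     ]
wick 0.69 [48. 30. 62. 60.] [0.59121176 0.05536568 0.012     ]
tin 0.71 [351.  15.  80.  26.] [ 0.67063304 -0.13609599  0.012     ]
heatsink 0.92 [474.  66.  76.  64.] [ 0.67095132 -0.23183946  0.012     ]
```

View pics/e.png

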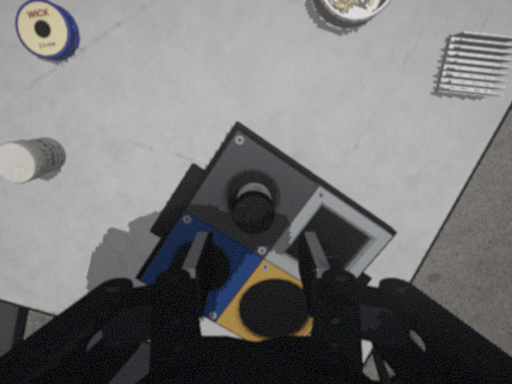

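The jar stands upright in the dark grey pocket, cap at (252,210). The wick is at (45,30), the tin at (350,8) and the heat sink at (475,66).

```bash
python3 -m creep '[[0.65,24,-29,0,0,0,0],[0.65,24,-29,0,0,0,0],[0.65,24,-29,0,0,0,0],[0.65,24,-29,0,0,0,0],[0.65,20,-25,0,0,0,0],[0.65,0,0,0,0,0,0],[0.65,0,0,0,0,0,0]]';  python3 - <<'E'
from h import *
C=cam('side');print('instr',[np.round(ray(C,*p,0),3) for p in [(316,215),(326,190),(362,105)]])
look('f',['wick'])
to(.5915,.057,.017)
E
```

```text
time_s: 8.9
position: [0.5875, 0.0587, 0.1097]
ee_rot: [[0.938, 0.345, -0.002], [0.345, -0.938, 0.001], [-0.002, -0.002, -1.0]]
contact_force: [-0.4, -0.7, -0.2]
finger_gap: 0.0556
gripper_force: 0.0
instr [array([ 0.685, -0.022,  0.   ]), array([0.678, 0.057, 0.   ]), array([0.653, 0.405, 0.   ])]
wrist wick 0.86 [254. 186.  52.  58.] [0.5922 0.0608 0.008 ]
shift mm [ 4.9 -0.5 92.8] yaw 19.9 t 9.0
```

View pics/f_wrist.png

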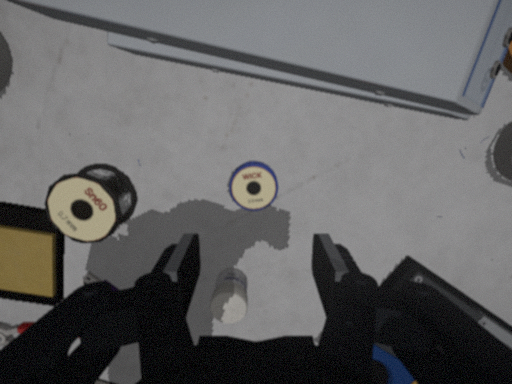

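The wick is at (253,186), with the stacked instruments about 90 mm beyond it. The camera is on the tool's +x side, towards the instruments. I'll back off and turn the tool by −90° before descending.

Run:
```python
from h import *
C=cam('wrist');print(ray(C,253.5,186,.012),status.read_state()['qpos'])
C=cam('scene')
for z in (.06,.09,.12,.15): print(z,proj(C,[.685,-.022,z]),proj(C,[.685,-.022,0]))
```

```text
[0.59298599 0.05729759 0.012     ] [  8.24418966  30.74338024 -24.84433535 102.52787146  16.20877988
  50.41333007 -94.05716707]
0.06 [287.87036971 141.76866136] [285.86528461 159.92358433]
0.09 [288.95259764 131.96969341] [285.86528461 159.92358433]
0.12 [290.09373229 121.63735808] [285.86528461 159.92358433]
0.15 [291.29871774 110.72688949] [285.86528461 159.92358433]
```

```bash
python3 -m creep '[[0.65,0,0,0,0,0,-0.125],[0.65,0,0,0,0,0,-0.125],[0.65,0,0,0,0,0,-0.125],[0.65,0,0,0,0,0,-0.125],[0.65,0,0,0,0,0,-0.125],[0.65,0,0,0,0,0,-0.125],[0.65,0,0,0,0,0,-0.125],[0.65,0,0,0,0,0,-0.125]]' >/dev/null; python3 -m creep '[[0.65,0,0,0,0,0,-0.125],[0.65,0,0,0,0,0,-0.125],[0.65,0,0,0,0,0,-0.125],[0.65,0,0,0,0,0,-0.125],[0.65,0,0,0,0,0,-0.07],[0.65,0,0,0,0,0,0]]'
python3 - <<'E'
from h import *
look('g',['wick']); C=cam('wrist')
r=search_frame('wrist','wick')
for d in r[:1]: print(ray(C,*d['bbox'][:2],.012))
to(.593,.0573,.018)
im=cv2.imread('pics/g_wrist.png'); hsv=cv2.cvtColor(im,cv2.COLOR_BGR2HSV)
m=cv2.inRange(hsv,(105,100,50),(130,255,255)); n,l,st,c=cv2.connectedComponentsWithStats(m)
for i in range(1,n):
    if st[i,4]>80: x,y,w,h=st[i,:4]; print(st[i],ray(C,x+w/2,y+h/2,.011))
E
```

```text
time_s: 10.17
position: [0.5877, 0.0534, 0.1103]
ee_rot: [[-0.34, 0.94, -0.001], [0.94, 0.34, -0.001], [-0.0, -0.002, -1.0]]
contact_force: [0.9, 1.3, 0.4]
finger_gap: 0.0553
gripper_force: 0.0
wrist wick 0.63 [266. 184.  49.  54.] [0.5923 0.0621 0.008 ]
[0.59208604 0.06378471 0.012     ]
shift mm [ 1.   5.8 92.7] yaw 109.6 t 10.3
[242 160  43  26 111] [0.58712008 0.07073332 0.011     ]
[   0  248   88   82 2509] [ 0.44443493 -0.08888822  0.011     ]
```

Run:
```python
from h import *
s=status.read_state();print(s['position'],s['joint_velocities'].round(1))
C=cam('wrist');im=snapshot('wrist')
for p in [(.593,.0573,.012),(.592,.0638,.012)]: cv2.circle(im,tuple(int(round(v)) for v in proj(C,p)),1,(0,0,255),-1)
cv2.imwrite('pics/g2.png',cv2.resize(im[120:260,180:350],None,fx=3,fy=3,interpolation=0))
```

```text
[0.58791131 0.05447243 0.11071999] [-0.6 -0.2 -0.1 -0.2  0.1 -0.1  0.4]
```

View pics/g2.png

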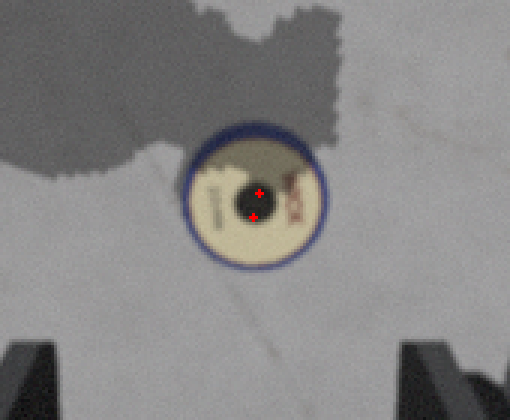

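The spool's face is centred at crop (256,202), midway between the two estimates, so I'll use (0.5925, 0.060).

```bash
python3 -m creep '[[0.65,3,6,20,0,0,0],[0.65,0,0,35,0,0,0],[0.65,0,0,20,0,0,0],[0.65,0,0,10,0,0,0],[0.65,0,0,6,0,0,0],[0.65,0,0,0,0,0,0]]'
python3 - <<'E'
from h import *
to(.5925,.0597,.016)
E
```

```text
time_s: 10.87
position: [0.5925, 0.0607, 0.0195]
ee_rot: [[-0.34, 0.941, -0.001], [0.941, 0.34, -0.0], [0.0, -0.001, -1.0]]
contact_force: [-0.2, 0.0, -0.7]
finger_gap: 0.0557
gripper_force: 0.0
shift mm [-0.9 -0.3  3.5] yaw 109.9 t 10.9
```

```bash
python3 -m creep '[[0.65,-1,0,3.5,0,0,0],[0.65,0,0,0,0,0,0],[0.3,0,0,0,0,0,0],[0.2,0,0,0,0,0,0],[0,0,0,0,0,0,0],[0,0,0,0,0,0,0],[0,0,0,0,0,0,0]]'
```

```text
time_s: 11.45
position: [0.5938, 0.0597, 0.0181]
ee_rot: [[-0.34, 0.941, 0.002], [0.941, 0.34, -0.0], [-0.001, 0.002, -1.0]]
contact_force: [-1.4, -0.4, 7.6]
finger_gap: 0.0341
gripper_force: 59.0
```

```bash
python3 -m creep '[[0,0,0,-5,0,0,0],[0,0,0,-15,0,0,0],[0,0,0,-25,0,0,0],[0,0,0,-25,0,0,0],[0,0,0,0,0,0,0],[0,0,0,0,0,0,0]]'
python3 - <<'E'
from h import *
to(.4545,-.098,.075)
F=np.array([.5287,-.116]);
im=snapshot('wrist');cv2.imwrite('pics/w2.png',cv2.resize(im[140:340,150:370],None,fx=2.5,fy=2.5))
E
```

```text
time_s: 11.95
position: [0.5944, 0.06, 0.0893]
ee_rot: [[-0.34, 0.94, 0.004], [0.94, 0.34, 0.0], [-0.001, 0.004, -1.0]]
contact_force: [0.7, -0.0, -0.3]
finger_gap: 0.034
gripper_force: 59.7
shift mm [-101.  -185.3   13.7] yaw 109.9 t 11.9
```

View pics/w2.png

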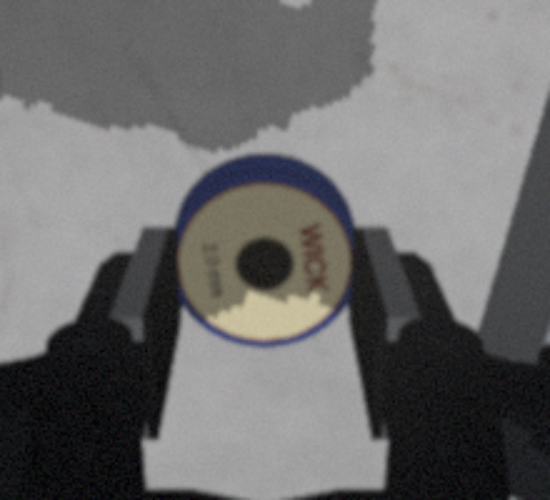

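The spool is held flat, face at crop (265,262).

```bash
python3 - <<'E'
from h import *
C=cam('wrist');s=status.read_state();print(np.round(np.array(s['ee_rot']).T@(ray(C,256,244.8,.083)-s['position'])*1e3,1))
E
python3 -m creep '[[0,-17,-31,0,0,0,0],[0,-17,-31,0,0,0,0],[0,-17,-31,0,0,0,0],[0,-17,-31,0,0,0,0],[0,-17,-31,3,0,0,0],[0,-16,-30,3,0,0,0],[0,0,0,0,0,0,0],[0,0,0,0,0,0,0]]'
python3 - <<'E'
from h import *
to(.455,-.0975,.075)
im=snapshot('wrist');cv2.imwrite('pics/w3.png',cv2.resize(im[60:384,100:470],None,fx=2,fy=2))
E
```

```text
[ 2.8 -0.8  4.9]
time_s: 12.67
position: [0.4516, -0.1002, 0.08]
ee_rot: [[-0.336, 0.942, -0.002], [0.942, 0.336, -0.001], [0.0, -0.002, -1.0]]
contact_force: [1.0, 0.7, 0.2]
finger_gap: 0.0345
gripper_force: 59.8
shift mm [1.4 4.1 5. ] yaw 109.7 t 12.7
```

View pics/w3.png

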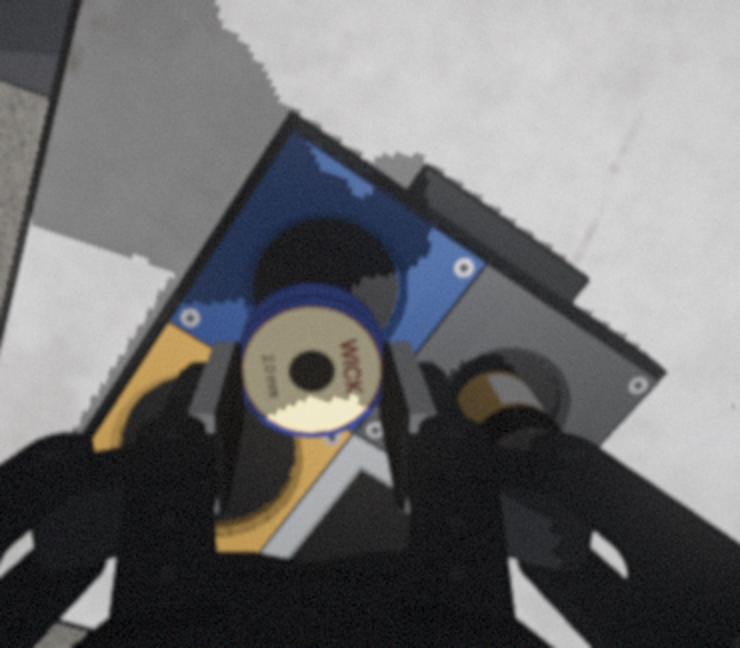

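The blue pocket's centre is at crop (327,290), from both the disc and the midpoint of the two screws. The spool is in the jaws at (312,370).

Run:
```python
from h import *
C=cam('wrist');s=status.read_state();R=np.array(s['ee_rot']);p=ray(C,263.5,205.5,.018);q=ray(C,256,245,s['position'][2]-.0061)
print(p,np.round(R.T@(p-s['position'])*1e3,1),np.round(R.T@(q-s['position'])*1e3,1), np.round(R.T@(p-q)*1e3,1))
```

```text
[ 0.45619184 -0.09464838  0.018     ] [ 2.7  4.2 62.4] [ 2.1 -0.8  6.1] [ 0.6  5.  56.3]
```

```bash
python3 -m creep '[[0,0.5,5,0,0,0,0],[0,0,0,20,0,0,0],[0,0,0,15,0,0,0],[0,0,0,7,0,0,0],[0,0,0,0,0,0,0],[0,0,0,0,0,0,0]]'
python3 - <<'E'
from h import *
to(.4555,-.0965,.0321)
im=snapshot('wrist');cv2.imwrite('pics/w4.png',cv2.resize(im[60:384,100:470],None,fx=2,fy=2))
E
```

```text
time_s: 13.22
position: [0.4586, -0.0947, 0.0386]
ee_rot: [[-0.342, 0.94, -0.0], [0.94, 0.342, 0.001], [0.001, 0.0, -1.0]]
contact_force: [1.5, -0.0, -0.3]
finger_gap: 0.0343
gripper_force: 59.8
shift mm [-0.6 -3.5  6.5] yaw 110.0 t 13.2
```

View pics/w4.png

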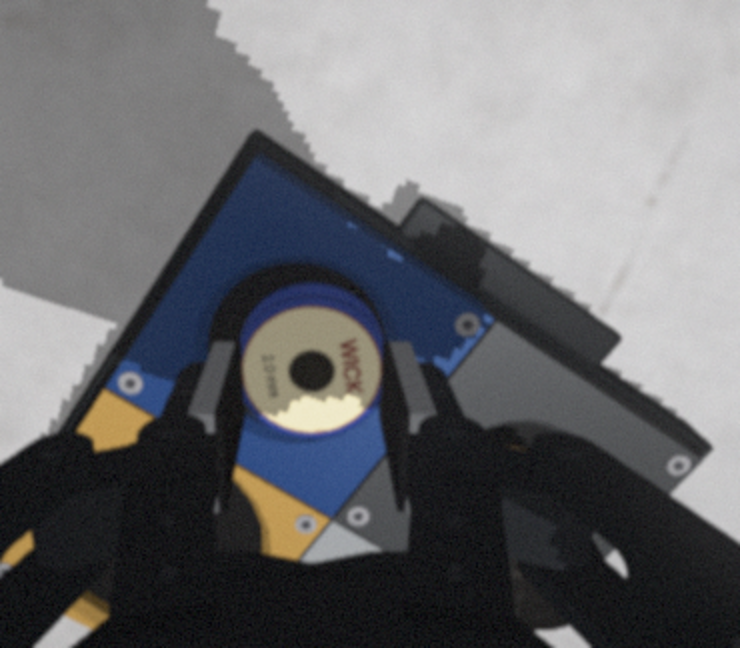

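Run:
```python
from h import *
C=cam('wrist');s=status.read_state();R=np.array(s['ee_rot']);p=ray(C,249.3,236.8,.018);q=ray(C,256,245,s['position'][2]-.0061)
print(p,np.round(R.T@(p-q)*1e3,1))
```

```text
[ 0.45486181 -0.09697342  0.018     ] [-2.6 -3.6 14.9]
```

```bash
python3 -m creep '[[0,-2.5,-3.5,0,0,0,0],[0,0,0,0,0,0,0],[0,0,0,3,0,0,0],[0,0,0,1.5,0,0,0],[0,0,0,1,0,0,0],[0,0,0,0,0,0,0]]';python3 -m creep '[[0,0,0,0.7,0,0,0],[0,0,0,0,0,0,0]]'
```

```text
time_s: 13.77
position: [0.4555, -0.0996, 0.0329]
ee_rot: [[-0.34, 0.94, -0.0], [0.94, 0.34, -0.0], [0.0, -0.0, -1.0]]
contact_force: [0.4, 0.1, -0.2]
finger_gap: 0.0341
gripper_force: 59.8
time_s: 13.93
position: [0.4556, -0.0995, 0.0323]
ee_rot: [[-0.34, 0.94, -0.0], [0.94, 0.34, 0.0], [0.0, -0.0, -1.0]]
contact_force: [0.1, 0.0, 0.6]
finger_gap: 0.0342
gripper_force: 59.8
```

```bash
python3 -m creep '[[0,0,0,0.7,0,0,0],[0,0,0,0,0,0,0]]';python3 - <<'E'
from h import *
im=snapshot('wrist');cv2.imwrite('pics/w5.png',im)
b=search_frame('wrist','wick')[0];print(b)
E
```

```text
time_s: 14.1
position: [0.4557, -0.0995, 0.032]
ee_rot: [[-0.34, 0.94, 0.0], [0.94, 0.34, -0.0], [-0.0, -0.0, -1.0]]
contact_force: [-1.7, -1.3, 6.3]
finger_gap: 0.0342
gripper_force: 60.7
{'bbox': [256.1, 239.1, 70.3, 82.5], 'confidence': 0.93}
```

```bash
python3 -m creep '[[0.3,0,0,-0.5,0,0,0],[0.5,0,0,0,0,0,0],[0.6,0,0,0,0,0,0],[0.6,0,0,0,0,0,0],[0.6,0,0,-12,0,0,0],[0.6,0,0,-30,0,0,0],[0.7,0,0,-38,0,0,0],[0.7,0,0,0,0,0,0]]';  python3 - <<'E'
from h import *
im=snapshot('wrist');cv2.imwrite('pics/x.png',im)
to(.70,-.129,.12)
E
```

```text
time_s: 14.87
position: [0.4587, -0.0991, 0.1171]
ee_rot: [[-0.341, 0.94, 0.007], [0.94, 0.341, -0.001], [-0.004, 0.006, -1.0]]
contact_force: [1.5, -1.1, 0.7]
finger_gap: 0.06
gripper_force: 0.0
shift mm [-109.8  218.    -3.7] yaw 109.9 t 14.9
```

View pics/x.png

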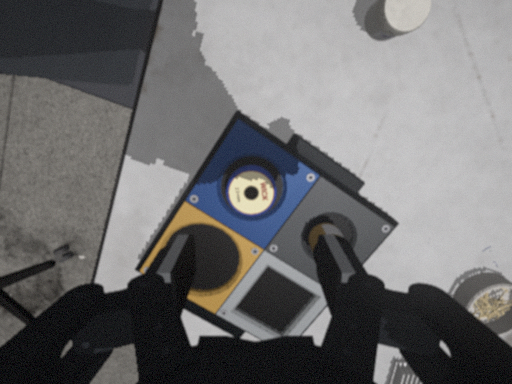

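Both placed items sit in their pockets: the wick is centred in blue at (250,191) and the jar in dark grey at (327,238). I've used all 14 picture views, so from here I'll work from numbers only.

Run:
```python
from h import *
for n,pts in (('side',dict(ringL=(320,256),ringT=(342,236),ringB=(342,277),mark1=(303,282),mark2=(335,322),tin=(301,249))),('scene',dict(ringL=(316,150),ringB=(336,164),mark1=(360,183),mark2=(394,169),tin=(327,176)))):
    C=cam(n)
    for k,p in pts.items(): print(n,k,np.round(ray(C,*p,.01),3))
C=cam('wrist')
S={k:ray(C,*p,.018) for k,p in dict(b1=(194,199),b2=(311,178),j1=(385,229),j2=(274,247)).items()}
print((S['b1']+S['b2'])/2,(S['j1']+S['j2'])/2)
print(status.read_state()['qpos'])
```

```text
side ringL [ 0.735 -0.121  0.01 ]
side ringT [ 0.759 -0.052  0.01 ]
side ringB [ 0.794 -0.143  0.01 ]
side mark1 [ 0.727 -0.192  0.01 ]
side mark2 [ 0.815 -0.235  0.01 ]
side tin [ 0.692 -0.125  0.01 ]
scene ringL [ 0.75  -0.064  0.01 ]
scene ringB [ 0.741 -0.126  0.01 ]
scene mark1 [ 0.725 -0.199  0.01 ]
scene mark2 [ 0.814 -0.239  0.01 ]
scene tin [ 0.696 -0.13   0.01 ]
[ 0.45317251 -0.09719791  0.018     ] [ 0.52573023 -0.11533339  0.018     ]
[ 47.32017734  26.12604664 -50.70005441 118.01221703  27.50838119
  47.83695526   0.3758413 ]
```

```bash
python3 -m creep '[[0.85,0,0,-5,0,0,0.12],[0.85,0,0,0,0,0,0.125],[0.85,0,0,0,0,0,0.125],[0.85,0,0,0,0,0,0.125],[0.85,0,0,0,0,0,0.125],[0.85,0,0,0,0,0,0.125],[0.85,0,0,0,0,0,0.125],[0.85,0,0,0,0,0,0.125]]' >/dev/null; python3 -m creep '[[0.85,0,0,0,0,0,0.12],[0.85,0,0,0,0,0,0.12],[0.85,0,0,0,0,0,0.12],[0.85,0,0,0,0,0,0.12],[0.85,0,0,0,0,0,0.12],[0.85,0,0,0,0,0,0.12],[0.85,0,0,0,0,0,0.12],[0.85,0,0,0,0,0,0]]'
python3 - <<'E'
from h import *
to(.697,-.129,.125)
s=status.read_state();print(s['qpos'])
C=cam('wrist')
look('y',['tin','heatsink','nest_tin','nest_heatsink'])
E
```

```text
time_s: 16.25
position: [0.4551, -0.0995, 0.1165]
ee_rot: [[0.997, 0.078, -0.001], [0.078, -0.997, -0.0], [-0.001, 0.0, -1.0]]
contact_force: [0.1, -0.3, 0.7]
finger_gap: 0.0724
gripper_force: 0.0
shift mm [238.9  48.1  -8.8] yaw 4.4 t 16.2
[ 28.47800392  19.86534007 -26.43466825 119.06377344  12.65413473
  43.78352393 -91.35453338]
wrist nest_tin 0.67 [341. 214. 122. 104.] [ 0.4439 -0.1699  0.018 ]
wrist nest_heatsink 0.64 [379. 128. 134. 135.] [ 0.5122 -0.1871  0.018 ]
```

```bash
python3 -m creep '[[0.85,34,7,-1,0,0,0],[0.85,34,7,-1,0,0,0],[0.85,34,7,-1,0,0,0],[0.85,34,7,-1,0,0,0],[0.85,34,7,-1,0,0,0],[0.85,34,7,-1,0,0,0],[0.85,34,6,-1,0,0,0],[0.85,0,0,0,0,0,0]]'; python3 -m creep '[[0.85,0,0,0,0,0,0],[0.85,0,0,0,0,0,0]]'
python3 - <<'E'
from h import *
look('y',['tin','heatsink','nest_tin','nest_heatsink'])
im=cv2.imread('pics/y_wrist.png');C=cam('wrist')
b=search_frame('wrist','tin')
if b:
    print(b[0]['bbox'])
    x,y,w,h=[int(v) for v in b[0]['bbox']]
    X0,Y0=max(0,x-w),max(0,y-h); c=im[Y0:y+h,X0:x+w]
    print(c.shape); g=cv2.medianBlur(cv2.cvtColor(c,cv2.COLOR_BGR2GRAY),5)
    for r in cv2.HoughCircles(g,cv2.HOUGH_GRADIENT,1,10,param1=80,param2=20,minRadius=int(w*.35),maxRadius=int(w*.65))[0][:5]:
        u,v=r[0]+X0,r[1]+Y0; print('circ',u,v,r[2],ray(C,u,v,.022),ray(C,u,v,0))
E
```

```text
time_s: 17.17
position: [0.7018, -0.128, 0.1232]
ee_rot: [[0.996, 0.084, 0.003], [0.084, -0.996, 0.001], [0.003, -0.001, -1.0]]
contact_force: [-0.8, -0.2, 0.3]
finger_gap: 0.0726
gripper_force: 0.0
time_s: 17.33
position: [0.696, -0.1276, 0.1232]
ee_rot: [[0.996, 0.084, -0.002], [0.084, -0.996, 0.0], [-0.002, -0.001, -1.0]]
contact_force: [-0.3, 0.4, -0.5]
finger_gap: 0.0726
gripper_force: 0.0
wrist tin 0.66 [253. 194.  73.  66.] [ 0.693  -0.1272  0.016 ]
wrist heatsink 0.61 [378. 224.  57.  54.] [ 0.6744 -0.2343  0.013 ]
[252.8, 194.2, 72.7, 66.5]
(132, 144, 3)
circ 256.5 187.5 30.2 [ 0.70054804 -0.12992538  0.022     ] [ 0.69424973 -0.13054018  0.        ]
circ 259.5 197.5 37.1 [ 0.69251899 -0.13298996  0.022     ] [ 0.68546592 -0.13389285  0.        ]
```

```bash
python3 -m creep '[[0.85,-2.5,0,20,0,0,0],[0.85,0,0,35,0,0,0],[0.85,0,0,30,0,0,0],[0.85,0,0,15,0,0,0],[0.85,0,0,5,0,0,0],[0.85,0,0,0,0,0,0],[0.85,0,0,0,0,0,0]]'
python3 - <<'E'
from h import *
to(.694,-.128,.017); C=cam('wrist'); look('z',['tin'])
E
```

```text
time_s: 18.22
position: [0.6952, -0.1278, 0.0206]
ee_rot: [[0.997, 0.083, 0.002], [0.083, -0.997, -0.0], [0.002, 0.0, -1.0]]
contact_force: [0.4, 0.2, 0.7]
finger_gap: 0.0727
gripper_force: 0.0
shift mm [-1.2  0.   3.6] yaw 4.7 t 18.2
wrist tin 0.96 [253. 251. 120. 116.] [ 0.6956 -0.1281  0.016 ]
```

```bash
python3 -m creep '[[0.85,0,0,3.5,0,0,0],[0.6,0,0,0,0,0,0],[0.4,0,0,0,0,0,0],[0.2,0,0,0,0,0,0],[0,0,0,0,0,0,0],[0,0,0,0,0,0,0]]'
```

```text
time_s: 18.82
position: [0.6949, -0.1279, 0.0169]
ee_rot: [[0.997, 0.083, 0.002], [0.083, -0.997, -0.0], [0.001, 0.0, -1.0]]
contact_force: [-0.5, -0.2, 5.5]
finger_gap: 0.0517
gripper_force: 63.2
```

```bash
python3 -m creep '[[0,0,0,-5,0,0,0],[0,0,0,-15,0,0,0],[0,0,0,-25,0,0,0],[0,0,0,-25,0,0,0],[0,0,0,-5,0,0,0],[0,0,0,0,0,0,0],[0,0,0,0,0,0,0]]'
python3 - <<'E'
from h import *
look('z2',['tin']); to(.4355,-.171,.10)
E
```

```text
time_s: 19.4
position: [0.6942, -0.128, 0.0911]
ee_rot: [[0.997, 0.083, 0.001], [0.083, -0.997, -0.0], [0.0, 0.0, -1.0]]
contact_force: [-0.9, 0.0, -1.1]
finger_gap: 0.0515
gripper_force: 62.5
wrist tin 0.97 [257. 254. 112. 115.] [ 0.6559 -0.1336  0.016 ]
shift mm [-260.5   21.6  -10. ] yaw 4.7 t 19.5
```

```bash
python3 -m creep '[[0,-37,3,-1,0,0,0],[0,-37,3,-1,0,0,0],[0,-37,3,-1,0,0,0],[0,-37,3,0,0,0,0],[0,-37,3,0,0,0,0],[0,-37,3,0,0,0,0],[0,-37,3,0,0,0,0],[0,0,0,0,0,0,0]]'; python3 -m creep '[[0,0,0,0,0,0,0],[0,0,0,0,0,0,0]]'
python3 - <<'E'
from h import *
look('z3',['tin','nest_tin','nest_wick','nest_heatsink','nest_jar','wick','jar_black']); to(.4355,-.171,.0289)
C=cam('wrist');print([(k,proj(C,p).round(1)) for k,p in dict(t=(.4363,-.1707,.018),w=(.455,-.0974,.026),j=(.5287,-.116,.05),h=(.51,-.19,.012)).items()])
E
```

```text
time_s: 20.17
position: [0.4287, -0.1715, 0.0917]
ee_rot: [[0.997, 0.079, -0.01], [0.079, -0.997, -0.0], [-0.01, -0.001, -1.0]]
contact_force: [-0.1, -0.2, -0.4]
finger_gap: 0.0514
gripper_force: 62.5
time_s: 20.33
position: [0.4383, -0.1703, 0.0935]
ee_rot: [[0.997, 0.082, 0.0], [0.082, -0.997, 0.0], [0.0, -0.0, -1.0]]
contact_force: [-0.2, 0.6, 0.6]
finger_gap: 0.0511
gripper_force: 62.5
wrist tin 0.89 [256. 254. 108. 115.] [ 0.3982 -0.1752  0.016 ]
wrist nest_tin 0.6 [258. 186. 132.  94.] [ 0.4512 -0.1722  0.018 ]
wrist nest_wick 0.62 [152. 169. 130. 137.] [ 0.4578 -0.099   0.018 ]
wrist nest_heatsink 0.84 [294.  98. 149. 156.] [ 0.5117 -0.1902  0.018 ]
wrist nest_jar 0.77 [180.  71. 151. 139.] [ 0.5219 -0.1177  0.018 ]
wrist wick 0.85 [147. 174.  59.  64.] [ 0.4514 -0.0928  0.008 ]
wrist jar_black 0.75 [172.  57.  65.  64.] [ 0.5295 -0.113   0.02  ]
shift mm [-2.8  0.9 64.6] yaw 4.8 t 20.7
[('t', array([254.3, 206.5])), ('w', array([145.9, 175.2])), ('j', array([163.8,  51.7])), ('h', array([292.6, 100.8]))]
```

Run:
```python
from h import *
C=cam('wrist');s=status.read_state();R=np.array(s['ee_rot'])
for v in (257,259.5,262): print(v,np.round(R.T@(ray(C,256,v,.0986)-s['position'])*1e3,1))
# screws by blob detection
im=cv2.imread('pics/z3_wrist.png'); g=cv2.GaussianBlur(cv2.cvtColor(im,cv2.COLOR_BGR2GRAY),(3,3),0)
# pocket of heat sink: dark square inside light-grey block
hs=cv2.cvtColor(im,cv2.COLOR_BGR2HSV)
y=cv2.inRange(hs,(12,90,80),(30,255,255)); b=cv2.inRange(hs,(100,90,40),(130,255,255)); 
for nm,m in(('yellow',y),('blue',b)):
    n,l,st,c=cv2.connectedComponentsWithStats(m); i=1+st[1:,4].argmax(); pts=cv2.findNonZero((l==i).astype('u1')); 
    r=cv2.minAreaRect(pts); print(nm,st[i],np.round(r[0]),np.round(r[1]),round(r[2],1),ray(C,*r[0],.018))
```

```text
257 [ 2.4  1.7 -5.1]
259.5 [ 1.1  1.7 -5.1]
262 [-0.2  1.7 -5.1]
yellow [ 191  141  132   92 3018] [256. 203.] [111.  96.] 18.4 [ 0.43907617 -0.17148929  0.018     ]
blue [  84  102  134  136 8770] [146. 170.] [119. 107.] 17.2 [ 0.4567099 -0.0946594  0.018    ]
```

```bash
python3 -m creep '[[0,-1.5,0.3,10,0,0,0],[0,0,0,20,0,0,0],[0,0,0,15,0,0,0],[0,0,0,8,0,0,0],[0,0,0,2,0,0,0],[0,0,0,0,0,0,0],[0,0,0,0,0,0,0]]'
python3 - <<'E'
from h import *
look('z4',['tin','nest_tin','nest_heatsink','nest_wick','wick']); to(.4355,-.171,.0289)
E
```

```text
time_s: 21.32
position: [0.4367, -0.1706, 0.0389]
ee_rot: [[0.997, 0.083, 0.0], [0.083, -0.997, -0.0], [0.0, 0.0, -1.0]]
contact_force: [-1.0, 0.0, 0.3]
finger_gap: 0.0514
gripper_force: 62.5
wrist tin 0.65 [255. 253. 114. 118.] [ 0.4266 -0.1728  0.016 ]
wrist nest_tin 0.91 [264. 234. 166. 164.] [ 0.4394 -0.1767  0.018 ]
wrist nest_heatsink 0.58 [308.  98. 201. 196.] [ 0.5102 -0.1906  0.018 ]
wrist nest_wick 0.67 [118. 185. 177. 170.] [ 0.46   -0.0996  0.018 ]
shift mm [-1.2  0.1 10.3] yaw 4.7 t 21.6
```

```bash
python3 -m creep '[[0,-0.7,0,3,0,0,0],[0,0,0,3,0,0,0],[0,0,0,2,0,0,0],[0,0,0,1,0,0,0],[0,0,0,0,0,0,0],[0,0,0,0,0,0,0]]'; python3 -m creep '[[0,0,0,0.7,0,0,0],[0,0,0,0,0,0,0]]'
```

```text
time_s: 22.12
position: [0.4357, -0.1706, 0.0295]
ee_rot: [[0.997, 0.083, -0.0], [0.083, -0.997, 0.0], [-0.0, -0.0, -1.0]]
contact_force: [0.5, 0.2, 0.2]
finger_gap: 0.0514
gripper_force: 62.5
time_s: 22.28
position: [0.4358, -0.1707, 0.0289]
ee_rot: [[0.997, 0.083, 0.0], [0.083, -0.997, -0.0], [0.0, 0.0, -1.0]]
contact_force: [0.5, -0.4, -0.1]
finger_gap: 0.0513
gripper_force: 62.5
```

```bash
python3 -m creep '[[0,0,0,0.7,0,0,0],[0,0,0,0,0,0,0]]'; python3 -m creep '[[0,0,0,0.7,0,0,0],[0,0,0,0,0,0,0]]'
```

```text
time_s: 22.45
position: [0.4358, -0.1707, 0.0288]
ee_rot: [[0.997, 0.083, 0.0], [0.083, -0.997, -0.0], [0.0, 0.0, -1.0]]
contact_force: [-1.5, 1.2, 6.9]
finger_gap: 0.0513
gripper_force: 63.5
time_s: 22.62
position: [0.4358, -0.1708, 0.0287]
ee_rot: [[0.997, 0.083, 0.0], [0.083, -0.997, -0.001], [-0.0, 0.001, -1.0]]
contact_force: [-4.9, 1.7, 16.8]
finger_gap: 0.0515
gripper_force: 64.8
```

```bash
python3 -m creep '[[0.5,0,0,-1,0,0,0],[0.64,0,0,0,0,0,0],[0.72,0,0,0,0,0,0],[0.72,0,0,0,0,0,0],[0.72,0,0,-12,0,0,0],[0.72,0,0,-30,0,0,0],[0.72,0,0,-38,0,0,0],[0.72,0,0,-15,0,0,0]]'
python3 - <<'E'
from h import *
s=status.read_state();C=cam('wrist');look('q',['tin','wick','jar_black','nest_heatsink','nest_jar','heatsink'])
to(.674,-.236,.13)
E
```

```text
time_s: 23.28
position: [0.4372, -0.1708, 0.1269]
ee_rot: [[0.997, 0.083, 0.003], [0.083, -0.997, -0.001], [0.003, 0.001, -1.0]]
contact_force: [2.0, -0.4, -0.2]
finger_gap: 0.0617
gripper_force: 0.0
wrist tin 0.87 [255. 196.  72.  68.] [ 0.4325 -0.1723  0.016 ]
wrist wick 0.63 [163. 163.  52.  54.] [ 0.4519 -0.0951  0.008 ]
wrist jar_black 0.63 [184.  62.  53.  52.] [ 0.5295 -0.1134  0.02  ]
wrist nest_heatsink 0.65 [286.  97. 125. 134.] [ 0.5115 -0.1891  0.018 ]
wrist nest_jar 0.78 [189.  67. 131. 134.] [ 0.5265 -0.1165  0.018 ]
shift mm [232.9  85.1  -8.2] yaw 4.7 t 23.6
```

Tin placed. Now over to the heat sink: translate first, then measure its yaw.

```bash
python3 -m creep '[[0.68,33,12,0,0,0,0],[0.68,33,12,0,0,0,0],[0.68,33,12,0,0,0,0],[0.68,33,12,0,0,0,0],[0.68,33,12,0,0,0,0],[0.68,33,12,0,0,0,0],[0.68,29,12,0,0,0,0],[0.68,0,0,0,0,0,0]]'; python3 -m creep '[[0.68,0,0,0,0,0,0],[0.68,0,0,0,0,0,0],[0.68,0,0,0,0,0,0]]'
python3 - <<'E'
from h import *
look('r',['heatsink']); C=cam('wrist');s=status.read_state();print(s['position'],s['qpos'])
im=cv2.imread('pics/r_wrist.png');b=search_frame('wrist','heatsink')[0]['bbox'];print(b)
x,y,w,h=b;x0,y0=int(x-w*.7),int(y-h*.7);c=im[y0:int(y+h*.7),x0:int(x+w*.7)]
g=cv2.cvtColor(c,cv2.COLOR_BGR2GRAY);print(c.shape)
# dominant line directions rectified to the world plane z=.018
L=cv2.createLineSegmentDetector().detect(cv2.resize(g,None,fx=2,fy=2,interpolation=cv2.INTER_CUBIC))[0][:,0]/2
A=[]
for a in L:
    p=ray(C,a[0]+x0,a[1]+y0,.018);q=ray(C,a[2]+x0,a[3]+y0,.018);d=q-p;n=np.hypot(*d[:2])
    if n>.015: A.append((n*1e3,np.degrees(np.arctan2(d[1],d[0]))%180))
print(np.round(sorted(A,reverse=True)[:20],1).tolist())
E
```

```text
time_s: 24.3
position: [0.6728, -0.2363, 0.1207]
ee_rot: [[0.997, 0.083, 0.0], [0.083, -0.997, 0.001], [0.0, -0.001, -1.0]]
contact_force: [-1.5, -0.1, 0.2]
finger_gap: 0.0584
gripper_force: 0.0
time_s: 24.55
position: [0.6677, -0.2352, 0.1226]
ee_rot: [[0.997, 0.083, -0.002], [0.083, -0.997, 0.0], [-0.002, -0.001, -1.0]]
contact_force: [-0.6, -0.1, -0.0]
finger_gap: 0.0581
gripper_force: 0.0
wrist heatsink 0.64 [254. 182.  53.  53.] [ 0.6744 -0.2351  0.013 ]
[ 0.66799543 -0.23557017  0.12360831] [ 29.80526091  39.68021724 -22.84230318  83.77538012  16.66301379
  59.94008247 -81.9424988 ]
[254.3, 181.8, 53.0, 52.7]
(74, 74, 3)
[[39.7, 104.3], [39.6, 104.5], [39.6, 104.5], [39.5, 104.5], [39.4, 104.4], [39.4, 104.3], [39.1, 104.3], [38.7, 104.4], [38.5, 104.3], [38.2, 104.4], [38.1, 104.5], [37.8, 104.2], [37.8, 104.2], [37.7, 104.5], [37.4, 104.5], [30.9, 104.4], [27.3, 104.3]]
```

```bash
python3 -m creep '[[0.68,5,0,0,0,0,-0.085],[0.68,0,0,0,0,0,-0.085],[0.68,0,0,20,0,0,0],[0.68,0,0,10,0,0,0],[0.68,0,0,0,0,0,0],[0.68,0,0,0,0,0,0]]'
cat >> h.py <<'E'
def lines(name,zz,f=.7,lmin=.015):
    im=snapshot('wrist');C=cam('wrist');b=search_frame('wrist',name)[0]['bbox']
    x,y,w,h=b;x0,y0=max(0,int(x-w*f)),max(0,int(y-h*f));c=im[y0:int(y+h*f),x0:int(x+w*f)]
    g=cv2.cvtColor(c,cv2.COLOR_BGR2GRAY)
    L=cv2.createLineSegmentDetector().detect(cv2.resize(g,None,fx=2,fy=2,interpolation=cv2.INTER_CUBIC))[0][:,0]/2
    A=[]
    for a in L:
        p=ray(C,a[0]+x0,a[1]+y0,zz);q=ray(C,a[2]+x0,a[3]+y0,zz);d=q-p;n=np.hypot(*d[:2])
        if n>lmin: A.append((n,np.degrees(np.arctan2(d[1],d[0]))%180,*((p+q)[:2]/2)))
    return np.array(sorted(A,reverse=True)),b,C
E
python3 - <<'E'
from h import *
A,b,C=lines('heatsink',.018); A=A[A[:,0]>.034]
print(b,np.round(A,4)[:, :].tolist()); th=np.radians(np.median(A[:,1])); n=np.array([-np.sin(th),np.cos(th)]);o=A[:,2:]@n
e=np.array([np.cos(th),np.sin(th)]); c=n*(o.min()+o.max())/2+e*np.median(A[:,2:]@e); print('c',c,'span',np.ptp(o),np.degrees(th)); to(c[0],c[1],.017)
E
```

```text
time_s: 25.2
position: [0.673, -0.2353, 0.093]
ee_rot: [[0.968, 0.25, -0.002], [0.25, -0.968, 0.0], [-0.002, -0.001, -1.0]]
contact_force: [0.3, -0.2, 0.9]
finger_gap: 0.058
gripper_force: 0.0
[253.4, 198.2, 57.9, 56.7] [[0.0411, 104.3682, 0.6811, -0.2338], [0.0406, 104.5387, 0.6745, -0.2351], [0.0403, 104.4388, 0.6723, -0.2363], [0.04, 104.4591, 0.6768, -0.2352], [0.0399, 104.5534, 0.6701, -0.2367], [0.0399, 104.2687, 0.6947, -0.231], [0.0395, 104.4889, 0.6792, -0.2348], [0.0389, 104.3407, 0.6904, -0.2324], [0.0387, 104.4234, 0.6858, -0.2333], [0.0383, 104.2056, 0.6837, -0.2336], [0.0379, 104.294, 0.6928, -0.2317], [0.0377, 104.5126, 0.6883, -0.2327], [0.0372, 104.4191, 0.6967, -0.2301]]
c [ 0.68345657 -0.23368746] span 0.02744923263941912 104.42341469152404
shift mm [ 9.4  0.7 77.4] yaw 14.5 t 25.3
```

Run:
```python
from h import *
C=cam('wrist');s=status.read_state();R=np.array(s['ee_rot'])
look('t',['heatsink'])
for v,z in((226.5,.018),(169.9,0),(169.9,.018)): print(v,z,np.round(R.T@(ray(C,253.4,v,z)-s['position'])*1e3,1))
print(np.round(R.T@(ray(C,253.4-28.9,198,.018)-s['position'])*1e3,1),np.round(R.T@(ray(C,253.4+28.9,198,.018)-s['position'])*1e3,1))
```

```text
wrist heatsink 0.7 [254. 199.  58.  55.] [ 0.6758 -0.2356  0.013 ]
226.5 0.018 [-17.9  -0.2  76.3]
169.9 0 [20.  -0.2 94.4]
169.9 0.018 [24.1 -0.1 76.4]
[  3.8 -20.5  76.3] [ 3.8 20.2 76.4]
```

```bash
python3 -m creep '[[0.68,1,0,20,0,0,0],[0.68,0,0,25,0,0,0],[0.68,0,0,18,0,0,0],[0.68,0,0,8,0,0,0],[0.68,0,0,3,0,0,0],[0.68,0,0,0,0,0,0],[0.68,0,0,0,0,0,0]]'
python3 - <<'E'
from h import *
to(.674,-.235,.018);C=cam('wrist');s=status.read_state();R=np.array(s['ee_rot'])
snapshot('wrist');b=search_frame('wrist','heatsink')[0]['bbox'];print(b)
for v,z in((b[1]+b[3]/2,.018),(b[1]-b[3]/2,0)): print(np.round(R.T@(ray(C,b[0],v,z)-s['position'])*1e3,1))
E
```

```text
time_s: 25.98
position: [0.6757, -0.2351, 0.0209]
ee_rot: [[0.968, 0.25, 0.002], [0.25, -0.968, -0.0], [0.002, 0.001, -1.0]]
contact_force: [-0.4, -0.8, -0.2]
finger_gap: 0.0586
gripper_force: 0.0
shift mm [-1.7 -0.6  2.9] yaw 14.5 t 26.0
[253.3, 247.3, 83.3, 82.6]
[-19.8   0.2   2.9]
[17.4  0.2 20.9]
```

```bash
python3 -m creep '[[0.68,-1,0,3,0,0,0],[0.68,0,0,0,0,0,0],[0.4,0,0,0,0,0,0],[0.2,0,0,0,0,0,0],[0,0,0,0,0,0,0],[0,0,0,0,0,0,0],[0,0,0,0,0,0,0]]'
```

```text
time_s: 26.67
position: [0.6743, -0.2354, 0.0172]
ee_rot: [[0.968, 0.25, 0.001], [0.25, -0.968, -0.0], [0.001, 0.001, -1.0]]
contact_force: [-0.5, -0.0, 5.7]
finger_gap: 0.038
gripper_force: 61.2
```

```bash
python3 -m creep '[[0,0,0,-5,0,0,0],[0,0,0,-15,0,0,0],[0,0,0,-25,0,0,0],[0,0,0,-30,0,0,0],[0,0,0,-5,0,0,0.1],[0,0,0,0,0,0,0.1],[0,0,0,0,0,0,0.1],[0,0,0,0,0,0,0.1]]'; python3 -m creep '[[0,0,0,0,0,0,0.1],[0,0,0,0,0,0,0],[0,0,0,0,0,0,0]]'
python3 - <<'E'
from h import *
look('u',['heatsink']); to(.5102,-.1897,.1)
E
```

```text
time_s: 27.33
position: [0.674, -0.2352, 0.098]
ee_rot: [[0.988, -0.152, 0.001], [-0.152, -0.988, -0.0], [0.001, -0.0, -1.0]]
contact_force: [-0.2, -0.5, -0.6]
finger_gap: 0.0379
gripper_force: 61.0
time_s: 27.58
position: [0.6741, -0.235, 0.0974]
ee_rot: [[0.97, -0.241, 0.001], [-0.241, -0.97, -0.0], [0.001, 0.0, -1.0]]
contact_force: [-0.5, 0.5, -0.7]
finger_gap: 0.0377
gripper_force: 61.0
wrist heatsink 0.94 [256. 247.  87.  84.] [ 0.6371 -0.2281  0.013 ]
shift mm [-169.9   -4.5   -3. ] yaw -14.0 t 27.7
```

```bash
python3 -m creep '[[0,-34,-1,0,0,0,0],[0,-34,-1,0,0,0,0],[0,-34,-1,0,0,0,0],[0,-34,-1,0,0,0,0],[0,-34,-1,0,0,0,0],[0,0,0,0,0,0,0],[0,0,0,0,0,0,0],[0,0,0,0,0,0,0]]'
python3 - <<'E'
from h import *
to(.5102,-.1897,.1)
A,b,C=lines('nest_heatsink',.018,.6,.03);s=status.read_state();R=np.array(s['ee_rot'])
print(b,ray(C,b[0],b[1],.018)); print(np.round(A[:14],4).tolist())
b=search_frame('wrist','heatsink')[0]['bbox'];zt=s['position'][2]-.0172
for v,z in((b[1]+b[3]/2,zt+.018),(b[1]-b[3]/2,zt)): print(np.round(R.T@(ray(C,b[0],v,z)-s['position'])*1e3,1))
E
```

```text
time_s: 28.35
position: [0.5112, -0.1892, 0.0973]
ee_rot: [[0.97, -0.244, 0.002], [-0.244, -0.97, -0.001], [0.002, 0.0, -1.0]]
contact_force: [1.2, 0.7, -0.5]
finger_gap: 0.038
gripper_force: 61.0
shift mm [-0.8  0.7 -2.7] yaw -14.1 t 28.4
[252.5, 192.1, 104.4, 82.8] [ 0.51977333 -0.19072094  0.018     ]
[[0.0824, 75.6899, 0.5526, -0.1973], [0.0741, 75.5866, 0.5464, -0.1977], [0.0658, 75.8374, 0.4852, -0.1843], [0.064, 75.9613, 0.502, -0.1887], [0.0639, 75.9581, 0.4924, -0.1859], [0.0633, 75.9408, 0.4997, -0.1882], [0.0632, 76.0043, 0.4947, -0.1871], [0.0606, 75.8839, 0.4875, -0.1851], [0.0589, 75.9224, 0.5086, -0.1904], [0.0578, 75.822, 0.5116, -0.1907], [0.0563, 165.6336, 0.5273, -0.1552], [0.0559, 165.6624, 0.5087, -0.228], [0.0556, 75.8213, 0.5355, -0.1965], [0.0412, 166.1531, 0.5188, -0.2337]]
[-17.7   1.8  -0.8]
[18.7  1.8 17.2]
```

```bash
python3 -m creep '[[0,-1.8,-1,15,0,0,0],[0,0,0,20,0,0,0],[0,0,0,12,0,0,0],[0,0,0,6,0,0,0],[0,0,0,2,0,0,0],[0,0,0,0,0,0,0],[0,0,0,0,0,0,0]]'
python3 - <<'E'
from h import *
to(.5095,-.1897,.0292)
A,b,C=lines('nest_heatsink',.018,.7,.03);s=status.read_state();R=np.array(s['ee_rot'])
print(b)
for a in A[:16]: print(np.round(a[:2]*[1e3,1],1),np.round(R[:2,:2].T@(a[2:]-s['position'][:2])*1e3,1))
b=search_frame('wrist','heatsink')[0]['bbox'];zt=s['position'][2]-.0172
for v,z in((b[1]+b[3]/2,zt+.018),(b[1]-b[3]/2,zt)): print(np.round(R.T@(ray(C,b[0],v,z)-s['position'])*1e3,1))
E
```

```text
time_s: 29.08
position: [0.5093, -0.1874, 0.042]
ee_rot: [[0.97, -0.245, 0.001], [-0.245, -0.97, -0.0], [0.001, -0.0, -1.0]]
contact_force: [0.4, -0.8, -0.5]
finger_gap: 0.038
gripper_force: 61.0
shift mm [ 0.7  2.1 12.8] yaw -14.2 t 29.1
[255.7, 229.7, 141.7, 134.8]
[88.4 75.7] [44.5 -4.5]
[72.2 75.7] [37.3  1.8]
[55.9 75.7] [27.1  1.8]
[48.7 75.8] [-1.2  1.7]
[47.1 75.8] [9.9 2.4]
[45.6 75.9] [11.6  2. ]
[45.6 76. ] [-34.    1.7]
[45.1 75.8] [0.6 1.7]
[45.  75.8] [6.2 1.9]
[44.2 75.9] [4.3 2. ]
[41.9 75.9] [-6.6  1.2]
[41.8 75.9] [18.9  2.7]
[41.7 75.9] [-4.8  1.2]
[ 41.7 165.6] [20.9 42.4]
[ 41.3 165.8] [16.6 39.5]
[41.3 75.9] [16.8  1.7]
[-16.5   1.8  -0.8]
[20.4  1.8 17.2]
```

```bash
python3 -m creep '[[0,-1,0,3,0,0,0],[0,0,0,4,0,0,0],[0,0,0,2.5,0,0,0],[0,0,0,1.5,0,0,0],[0,0,0,0.7,0,0,0],[0,0,0,0,0,0,0]]'; python3 -m creep '[[0,0,0,0.7,0,0,0],[0,0,0,0,0,0,0]]'
```

```text
time_s: 29.73
position: [0.5076, -0.1871, 0.0296]
ee_rot: [[0.97, -0.245, -0.001], [-0.245, -0.97, 0.0], [-0.001, -0.0, -1.0]]
contact_force: [-0.9, -0.8, -0.3]
finger_gap: 0.0377
gripper_force: 61.0
time_s: 29.9
position: [0.5079, -0.1871, 0.0292]
ee_rot: [[0.97, -0.245, 0.0], [-0.245, -0.97, -0.0], [0.0, 0.0, -1.0]]
contact_force: [-0.5, 0.1, -0.6]
finger_gap: 0.038
gripper_force: 61.0
```

```bash
python3 -m creep '[[0,0,0,0.6,0,0,0],[0,0,0,0,0,0,0]]'; python3 -m creep '[[0,0,0,0.6,0,0,0],[0,0,0,0,0,0,0]]'
```

```text
time_s: 30.07
position: [0.5079, -0.1871, 0.0291]
ee_rot: [[0.97, -0.245, 0.0], [-0.245, -0.97, -0.0], [0.0, 0.0, -1.0]]
contact_force: [-2.1, 0.5, 4.5]
finger_gap: 0.038
gripper_force: 61.5
time_s: 30.23
position: [0.5079, -0.1872, 0.0291]
ee_rot: [[0.97, -0.245, 0.0], [-0.245, -0.97, -0.001], [0.0, 0.001, -1.0]]
contact_force: [-3.5, 0.7, 11.3]
finger_gap: 0.0381
gripper_force: 62.1
```

```bash
python3 -m creep '[[0.4,0,0,-0.8,0,0,0],[0.5,0,0,0,0,0,0],[0.6,0,0,0,0,0,0],[0.6,0,0,0,0,0,0],[0.6,0,0,-12,0,0,0],[0.6,0,0,-30,0,0,0],[0.6,0,0,-38,0,0,0],[0.6,0,0,-30,0,0,0]]'; python3 -m creep '[[0.6,-20,0,-20,0,0,0],[0.6,-20,0,-20,0,0,0],[0.6,0,0,0,0,0,0],[0.6,0,0,0,0,0,0]]'
python3 - <<'E'
from h import *
# expected vs seen top centres, in pockets
C=cam('wrist');look('end',['tin','wick','jar_black','heatsink'])
Z=dict(jar_black=(.5287,-.116,.05),wick=(.455,-.0974,.026),tin=(.4363,-.1707,.034),heatsink=(.5102,-.1897,.03))
print({k:proj(C,p).round(0) for k,p in Z.items()})
look('end',['tin','wick','jar_black','heatsink','jar_white','solder_spool'],('scene','side'))
for n in('scene','side'): print(n,{k:proj(cam(n),p).round(0) for k,p in Z.items()})
A,b,C=lines('heatsink',.03,.7,.03);print(np.round(A[:6,:2],3).tolist())
E
```

```text
time_s: 30.9
position: [0.5079, -0.1869, 0.1414]
ee_rot: [[0.97, -0.244, 0.0], [-0.244, -0.97, 0.0], [0.0, -0.0, -1.0]]
contact_force: [1.8, 0.3, 0.5]
finger_gap: 0.0512
gripper_force: 0.0
time_s: 31.23
position: [0.4692, -0.1777, 0.1806]
ee_rot: [[0.97, -0.245, 0.003], [-0.245, -0.97, -0.002], [0.003, 0.001, -1.0]]
contact_force: [0.3, -0.8, -0.1]
finger_gap: 0.0514
gripper_force: 0.0
wrist tin 0.62 [174. 135.  84.  81.] [ 0.5258 -0.1139  0.016 ]
wrist wick 0.72 [181. 210.  41.  44.] [ 0.4502 -0.0944  0.008 ]
wrist jar_black 0.61 [171. 135.  38.  40.] [ 0.5265 -0.1129  0.02  ]
wrist heatsink 0.75 [255. 134.  43.  43.] [ 0.5074 -0.1885  0.013 ]
{'jar_black': array([165., 135.]), 'wick': array([178., 211.]), 'tin': array([255., 214.]), 'heatsink': array([255., 133.])}
scene tin 0.88 [274. 262.  32.  27.] [ 0.4389 -0.1715  0.016 ]
scene wick 0.84 [249. 238.  21.  21.] [ 0.4548 -0.0955  0.008 ]
scene jar_black 0.59 [281. 214.  10.  21.] [ 0.5359 -0.115   0.02  ]
scene heatsink 0.8 [303. 241.  28.  27.] [ 0.5139 -0.1863  0.013 ]
scene jar_white 0.69 [213. 185.  19.  23.] [0.5042 0.0485 0.02  ]
scene solder_spool 0.78 [187. 150.  27.  27.] [0.544  0.1686 0.02  ]
side tin 0.88 [191. 211.  26.  24.] [ 0.4278 -0.1635  0.016 ]
side wick 0.68 [216. 194.  14.  15.] [ 0.4495 -0.0879  0.008 ]
side jar_black 0.56 [237. 211.  16.  16.] [ 0.5224 -0.1133  0.02  ]
side heatsink 0.64 [214. 232.  27.  25.] [ 0.504  -0.1831  0.013 ]
side jar_white 0.57 [264. 162.  10.  17.] [0.5059 0.0494 0.02  ]
side solder_spool 0.85 [296. 136.  19.  23.] [0.5391 0.1733 0.02  ]
scene {'jar_black': array([280., 208.]), 'wick': array([250., 233.]), 'tin': array([274., 258.]), 'heatsink': array([304., 239.])}
side {'jar_black': array([238., 206.]), 'wick': array([216., 193.]), 'tin': array([191., 211.]), 'heatsink': array([214., 232.])}
[[0.054, 166.334], [0.053, 75.656], [0.051, 166.941], [0.05, 75.379], [0.04, 75.898], [0.037, 75.787]]
```

All four items match their pocket positions in the three cameras, and both look-alikes are where they started. Handing in.

```bash
python3 -c "
from station import order; print(order.job_done())"
```

```text
the job is handed in; nothing more can be done
None
```

The black-capped jar, wick, tin and heat sink were set down in that order onto the floors of their pockets. The white-capped jar and solder spool were not moved, and the job was handed in at about 32 s. The last two placings were checked by measurement rather than by viewing pictures, since the viewing limit was used up.

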